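Can in its steel cooler, held up for the menu photograph

ROBOT

A 7-joint arm with a two-finger parallel gripper is mounted at the origin on the work surface. World frame = base frame: x ahead of the robot, y to its left, z up, the work surface at z = 0. Lengths are in m, angles in rad, forces in N, time in s.
With the tool pointing down it reaches from about 0.4 to 0.9 m from the base axis. Payload 5.5 kg.
Tool frame: the origin (TCP) lies at the very end of the fingers, on their centre line; the grasp point (between the pads) lies 19 mm behind it (robot.tcp_to_grasp is the distance from the TCP to the grasp point, in m); z points along the fingers, y is the line along which they close (so a half turn about z gives the same grasp; the last joint's range is limited). The gripper opens to 92 mm and grips with 3 to 60 N. Pads are 19 mm wide; open, the fingers measure 130 mm over their backs; the gripper's body (75 mm by 190 mm) begins 47 mm behind the grasp point.
Start: joints at [1.407, 0.501, -0.427, 1.55, 0.221, 1.138, -0.21], TCP at [0.269, -0.592, 0.227] pointing down, gripper open.
Joint ranges: [-2.88, 2.88], [-0.31, 2.03], [-1.54, 1.56], [0.2, 2.42], [-1.41, 4.55], [0.19, 2.02], [-2.57, 2.57]. Speed limits (rad/s): [2.57, 2.57, 3.14, 3.14, 3.14, 3.14, 3.14].

INTERFACE

Orientations are given as a rotation vector (axis times angle).
In Python, from station import robot, jaws, inverse_kinematics, telemetry, vision, job gives the robot as it stands. Calls block until the motion is done:
- robot.movep(position, orientation): joint-space move of the TCP to a pose.
- robot.movel(position, attitude=None, vel=0.15, threshold=None): straight line of the TCP; attitude=None keeps the orientation; vel is the mean speed in m/s. With threshold (N) it stops when the force on the tool has changed by that much, and returns True; else False.
- robot.goto_joints(angles): joint-space move.
- jaws.set_gripper(opening, strength=None): opening from 0.0 (shut) to 1.0 (fully open); strength is the grip in N (None keeps the last); returns when the fingers have stopped.
- robot.dwell(seconds).
- inverse_kinematics(position, orientation): joint angles nearest the present ones, or None.
- telemetry.state(): the state.
- vision.capture(name): name is "scene" or "top" or "wrist"; returns the picture (400x640x3 uint8, blue, green, red); there is no depth.
- vision.camera_params(name): a dict with "fx", "fy", "cx", "cy" (pixels), "R" (3x3) and "t" (3): a world point X has camera coordinates R X + t; the wrist camera has in their place "hand_eye" (4x4, takes a point from camera to tool coordinates, whose origin is the TCP and whose axes are the flange's). Camera axes: x right, y down, z forward; pixel columns grow to the right and rows downward; lengths in m; the calibration is good to about 2 mm. A picture is of the moment at which its call begins: read the wrist's pose just before it. camera_params takes no time and is no camera call.
A pose or a line that the arm cannot do raises robot.IKError and nothing moves.
- job.hand_in(): hands the job in; it is judged then, once.
Trained networks look in the newest picture that a camera, given by its name, has taken for a name from the list of things; names that differ only in an ending like _2 or _b are one class to them, and where a whole thing is asked for, a point or a joint stands for the part that bears it (a point fixed in the world has none). Each returns a list of dicts, best first, with "conf" (0 to 1); they miss things now and then, are a little off and sometimes report something else, mostly with a low value. They report only what shows in the picture. A call takes as long as a camera call.
- vision.spot_in(camera, target): "point" ([x, y, z] in m, in world coordinates, good to about 4 mm: the middle of the surface that is visible of it).
- vision.place_of(camera, target): "point" ([x, y, z] in m, in world coordinates, good to about 4 mm: a listed point, or the origin of a listed thing).
The state is a dict: "t": time; "qpos": joint angles; "joint_velocities": joint speeds; "joint_torque": joint torques, N m; "position": TCP position; "tcp_rot": TCP orientation; "force": force on the tool from outside, world axes, zero at the start; "torque": the same for the moment, N m; "gripper_width": opening from 0.0 (shut) to 1.0 (fully open); "gripper_force": force on a finger pad.
Only numpy, scipy, OpenCV 4.12 (cv2) and the standard library are available. Lean on these libraries where they do the work, as an engineer would, in place of code of your own. Each camera call takes 0.05 s, during which the arm holds its last target. There are 200 camera calls.

TASK

Get the drink ready for its menu photograph: slide the slim drinks can bottom first right down into the steel can cooler with the handle, lowering it rather than dropping it. Then pick the cooler up with the can in it, and hold it in the air in front of the phone on the tripod: upright, about 20 cm from the lens, in the middle of the picture, with its round badge facing the lens squarely. Finish while still holding it there for the shot - do not put it down or let go - and leave the phone and everything else on the table where it is.

Things in the scene. Friction and masses are not known exactly. Their poses are not given: they have to be found in the camera images.
- slim_can: the slim drinks can, plain aluminium with a pull tab on top, standing upright: 53 mm across, 134 mm tall (the bottom 7 mm is narrowed, the top 9 mm is the neck, 48 mm across), 0.15 to 0.3 kg. It is the narrower and taller of the two cans. Origin: centre of its underside; z up its axis; its yaw means nothing.
- cooler: can cooler: open-topped round cup of brushed steel with a handle, standing loose on the table; 66 mm across, 115 mm tall, bore 57 mm across, inner floor 6 mm above its underside, 0.17 to 0.28 kg. Above 75 mm the outside is plain all round, so fingers can take it there from any side. The badge is on its -x side, the handle on its -y side. Origin: centre of its underside; z up its axis.
- cooler_mid (a point): the point on the cooler's axis 70 mm above its underside: the middle of cooler and can together, which belongs in the middle of the picture. Axes as the cooler's.
- cooler_mouth (a point): centre of the cooler's mouth, on its axis in the rim plane, 115 mm above its underside. A can that is fully home stands on the inner floor and sticks 25 mm out of the mouth (its top 140 mm above the cooler's underside). Axes as the cooler's.
- cooler_badge (a point): middle of the round brass badge (dark centre) on the cooler's wall, 32 mm across, 45 mm above the underside, 35 mm from the axis on the -x side; the badge faces along -x. With the badge facing a viewer, the handle is on the viewer's right. Axes as the cooler's.
- cooler_handle (a point): outermost part of the cooler's small fixed D-shaped handle, 59 mm from the axis on the -y side, 42 mm above the underside. The handle stands out 31 mm beyond the wall, is 10 mm thick and lies between 11 and 73 mm above the underside. Axes as the cooler's.
- lens (a point): front of the rear camera's lens, near one end of the dark phone clamped level on the tripod, 195 to 245 mm above the table. The camera looks level along this point's -x axis; z is up, +y is right in the picture. The middle of the picture is straight ahead of the lens, not of the phone's middle, which is 54 mm to the -y side and 17 mm lower. Phone 150 x 74 x 9 mm.
- tripod: the small black table tripod that carries the phone, fixed to the table, its column height already set; legs reach 84 mm from its axis, the top of clamp and phone lies about 25 mm above the lens. Origin: on the table under the column; axes as the lens's.
- stout_can: the stout drinks can, plain aluminium, 66 mm across, 122 mm tall, standing; to be left alone. Origin: centre of its underside.
- jar: screw-top glass jar with a paper label and a steel cap, 68 mm across, 100 mm tall, standing; to be left alone. Origin: centre of its underside. It, the stout can and the slim can stand in any order on the left (+y) part of the table.
- tumbler: plain steel tumbler without handle, 76 mm across the rim, 95 mm tall; to be left alone. Origin: centre of its underside.
- deli_tub: lidded white plastic tub, 96 mm across, 65 mm tall; to be left alone. Origin: centre of its underside.
- toast_a: slice of toast lying flat between robot and cooler, 110 x 76 mm, 18 mm thick; to be left alone. Origin: centre of its underside.
- toast_b: slice of toast lying flat to the right, near the phone, 110 x 76 mm, 18 mm thick; to be left alone. Origin: centre of its underside.
- spatula: wood-handled steel spatula lying flat on the right, near the robot, about 280 mm long; to be left alone. Origin near its middle, x along it towards the blade.
- squeeze: white squeeze bottle with a pointed nozzle, 52 mm across, 165 mm tall, at the back left; to be left alone. Origin: centre of its underside.

How it is judged:
On the way:
1. the slim can stands right down on the floor of the can cooler (x of slim_can in the frame of cooler between -0.005 and 0.005 m and y of slim_can in the frame of cooler between -0.005 and 0.005 m and z of slim_can in the frame of cooler between 0.002 and 0.011 m and angle between the z axis of slim_can and the z axis of cooler, either way round below 0.12 rad), for 0.2 s.
At the end, for the whole second after the job is handed in: Can home in cooler (within 5 mm of floor and axis); cooler held by the fingers, still, off the table, clear of the phone; its mid point 160-240 mm straight ahead of the lens, within 25 mm sideways and in height; upright within 0.12 rad, badge to the lens within 0.2 rad (all of step 1 and x of cooler_mid in the frame of lens between -0.24 and -0.16 m and y of cooler_mid in the frame of lens between -0.025 and 0.025 m and z of cooler_mid in the frame of lens between -0.025 and 0.025 m and angle between cooler's own z axis and vertical below 0.12 rad and angle between the x axis of cooler and the x axis of lens, either way round below 0.2 rad and x of lens in the frame of cooler below -0.1 m and height (world z) of cooler above 0.06 m and contact force between the fingers and cooler above 2 N and contact force between tripod and cooler below 0.3 N and linear speed of cooler below 0.03 m/s and angular speed of cooler below 0.2 rad/s); the arm keeps its last pose, push and grip.
It fails at once if a bystander on the table (the other can, jar, tumbler, tub, toast, spatula or squeeze bottle) is shifted by more than 30 mm (distance of any of stout_can, jar, tumbler, deli_tub, toast_a, toast_b, spatula, squeeze from where it was at the start of the episode above 0.03 m).
It fails at once if the phone or its tripod is knocked (over 3 N) (contact force between anything else and tripod above 3 N).
It fails at once if the can is dropped into the standing cooler (it falls free of the fingers faster than 0.75 m/s, a fall of about 3 cm) (contact force between the fingers and slim_can below 0.1 N and linear speed of slim_can above 0.75 m/s and height (world z) of cooler below 0.02 m).
It also fails if it takes over 53 s, if anything falls off the work surface, if the arm or the gripper's body presses on something with over 40 N, if the wrist force passes 120 N, or if a joint passes its speed limit or range.

## Working session

There is one attempt and no reset: what is moved stays moved. The work goes in short steps, each a Python script; the robot and the scene stay as the last script left them, time stands still between calls to the robot, and variables do not carry over. Pictures are saved under pics/ and viewed, at most 10 in all, crops included, and the job is handed in when it is done.

```bash
mkdir -p pics; ls
python3 - <<'E'
from station import *
import cv2,numpy as np
for c in ("scene","top"):
    im=vision.capture(c); cv2.imwrite(f"pics/{c}0.png",im)
    p=vision.camera_params(c); print(c,p["fx"],p["cx"],p["cy"],(-np.array(p["R"]).T@np.array(p["t"])).round(3))
    for n in ["slim_can","cooler","cooler_mouth","cooler_badge","cooler_handle","lens","tripod","stout_can","jar","tumbler","deli_tub","toast_a","squeeze","spatula"]:
        r=vision.place_of(c,n); print(c,n,[(np.round(d["point"],3).tolist(),round(d["conf"],2)) for d in r[:3]])
s=telemetry.state(); print(s)
E
```

```text
pics
station.py
scene 422.1737358810989 317.4629690882747 191.0678811228416 [ 1.185 -0.468  1.105]
scene slim_can [([0.517, 0.354, 0.0], 0.71), ([0.605, -0.106, 0.041], 0.46), ([0.581, -0.048, 0.072], 0.44)]
scene cooler [([0.585, -0.052, -0.002], 0.85)]
scene cooler_mouth [([0.58, -0.049, 0.115], 0.57)]
scene cooler_badge [([0.547, -0.064, 0.044], 0.73), ([0.58, -0.046, 0.116], 0.56)]
scene cooler_handle [([0.608, -0.101, 0.04], 0.98)]
scene lens [([0.546, -0.469, 0.207], 0.79), ([0.59, 0.22, 0.002], 0.29)]
scene tripod [([0.493, -0.489, 0.001], 0.82)]
scene stout_can [([0.578, -0.046, 0.07], 0.72), ([0.59, 0.223, -0.0], 0.63)]
scene jar [([0.466, 0.213, -0.0], 0.81), ([0.665, -0.288, -0.004], 0.51)]
scene tumbler [([0.741, 0.089, -0.001], 0.72)]
scene deli_tub [([0.74, 0.086, 0.003], 0.73), ([0.716, -0.111, 0.0], 0.65)]
scene toast_a [([0.667, -0.286, -0.002], 0.82), ([0.367, 0.039, 0.001], 0.56)]
scene squeeze [([0.658, 0.364, 0.001], 0.68)]
scene spatula [([0.321, -0.235, 0.002], 0.89), ([0.586, -0.052, -0.001], 0.3)]
top 378.8223823489217 318.89048081776525 195.43275138527494 [ 
[... 821 characters left out ...]
.5, 'qpos': array([ 1.40718266,  0.50091904, -0.42702068,  1.55039275,  0.22078696,
        1.13829622, -0.21029867]), 'joint_velocities': array([ 0.00015028, -0.0008015 ,  0.00173212, -0.00232021,  0.00065937,
        0.0004163 , -0.00240533]), 'joint_torque': array([-1.67522512e-04, -5.66436732e+01, -5.81039295e+00, -2.79500663e+01,
       -6.65293378e-02,  2.07157462e-02,  4.41526777e-05]), 'position': array([ 0.26913346, -0.59166721,  0.22672155]), 'tcp_rot': array([-3.07030709e+00, -6.65422837e-01, -1.00388256e-04]), 'force': array([ 0.43728665,  0.32709921, -0.04619226]), 'torque': array([ 0.00613143,  0.02894755, -0.0151293 ]), 'gripper_force': 0.0, 'gripper_width': 0.994253454768121}
```

View pics/scene0.png

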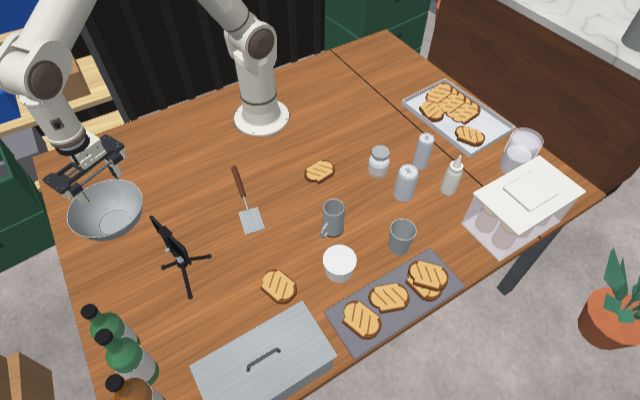

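View pics/top0.png

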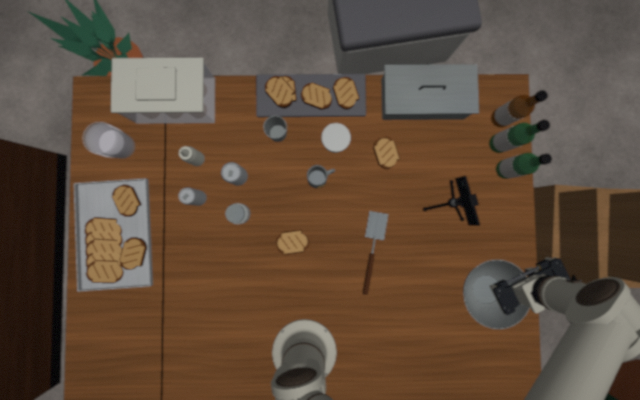

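```bash
cat > h.py <<'E'
from station import *
import cv2, numpy as np
from scipy.spatial.transform import Rotation as Ro
def down(psi): # tool x axis at world yaw psi; closing line at psi-90deg
    return (Ro.from_euler('z',psi)*Ro.from_euler('x',np.pi)).as_rotvec()
def wcam():
    s=telemetry.state(); im=vision.capture("wrist"); p=vision.camera_params("wrist")
    T=np.eye(4);T[:3,:3]=Ro.from_rotvec(s["tcp_rot"]).as_matrix();T[:3,3]=s["position"]
    return im,p,T@np.array(p["hand_eye"])
def ray(uv,z,p,W):  # pixel -> world point on plane z
    d=W[:3,:3]@[(uv[0]-p["cx"])/p["fx"],(uv[1]-p["cy"])/p["fy"],1]
    return W[:3,3]+d*(z-W[2,3])/d[2]
def proj(X,p,W):
    c=np.linalg.inv(W)@np.r_[X,1]; return np.array([p["fx"]*c[0]/c[2]+p["cx"],p["fy"]*c[1]/c[2]+p["cy"]])
def places(c,names):
    for n in names: print(c,n,[(np.round(d["point"],4).tolist(),round(d["conf"],2)) for d in vision.place_of(c,n)[:2]])
def st():
    s=telemetry.state(); print("t",round(s["t"],2),"pos",s["position"].round(4),"F",s["force"].round(1),"w",round(s["gripper_width"],3),"gf",round(s["gripper_force"],1))
E
python3 - <<'E'
from h import *
print(np.array(vision.camera_params("wrist")["hand_eye"]).round(3).tolist(),vision.camera_params("wrist")["fx"])
for nm,P in dict(look=(.45,-.36,.42),cooler=(.583,-.05,.32),can=(.519,.354,.114),final=(.478,-.28,.218)).items():
    print(nm,[(a,(lambda q:None if q is None else q.round(2).tolist())(inverse_kinematics(P,down(np.deg2rad(a))))) for a in range(-180,180,45)])
E
```

```text
[[-0.0, -0.952, -0.306, 0.084], [1.0, -0.0, -0.0, 0.0], [0.0, -0.306, 0.952, -0.157], [0.0, 0.0, 0.0, 1.0]] 283.5861590735159
look [(-180, [1.43, 0.39, -1.1, 1.45, 0.35, 1.51, 1.91]), (-135, [1.57, 0.58, -1.46, 1.45, 0.58, 1.61, 2.51]), (-90, [0.83, 0.23, -0.25, 1.47, 0.06, 1.45, -2.56]), (-45, [0.92, 0.24, -0.37, 1.47, 0.08, 1.46, -1.8]), (0, [1.03, 0.25, -0.5, 1.46, 0.12, 1.46, -1.04]), (45, [1.15, 0.27, -0.66, 1.46, 0.17, 1.47, -0.3]), (90, [1.26, 0.3, -0.82, 1.45, 0.22, 1.48, 0.45]), (135, [1.34, 0.34, -0.95, 1.45, 0.27, 1.49, 1.19])]
cooler [(-180, [0.9, 0.55, -1.24, 1.59, 0.53, 1.38, 1.18]), (-135, [0.92, 0.59, -1.3, 1.59, 0.57, 1.41, 1.93]), (-90, [-0.87, 0.61, 1.36, 1.64, -0.61, 1.39, -2.57]), (-45, [0.55, 0.34, -0.66, 1.6, 0.22, 1.28, -2.5]), (0, [0.66, 0.38, -0.81, 1.6, 0.28, 1.29, -1.76]), (45, [0.75, 0.42, -0.95, 1.59, 0.35, 1.31, -1.04]), (90, [0.8, 0.45, -1.03, 1.59, 0.39, 1.33, -0.29]), (135, [0.83, 0.47, -1.08, 1.59, 0.42, 1.34, 0.48])]
can [(-180, [0.16, 1.0, -1.31, 1.68, 1.01, 1.29, 0.21]), (-135, [0.16, 1.0, -1.31, 1.68, 1.01, 1.29, 1.0]), (-90, [0.16, 1.0, -1.31, 1.68, 1.01, 1.29, 1.78]), (-45, [-1.23, 0.71, 0.86, 1.73, -0.63, 0.99, -2.5]), (0, [-0.65, 0.55, 0.01, 1.71, -0.01, 0.88, -2.2]), (45, [-0.04, 0.72, -0.86, 1.69, 0.63, 1.03, -1.9]), (90, [0.16, 1.0, -1.31, 1.68, 1.01, 1.29, -1.36]), (135, [0.16, 1.0, -1.31, 1.68, 1.01, 1.29, -0.57])]
final [(-180, [1.3, 0.53, -1.08, 1.79, 0.51, 1.14, 1.62]), (-135, [1.4, 0.66, -1.3, 1.79, 0.68, 1.23, 2.27]), (-90, [-0.45, 0.7, 1.36, 1.84, -0.74, 1.23, -2.0]), (-45, [0.78, 0.33, -0.36, 1.81, 0.13, 1.03, -1.99]), (0, [0.9, 0.35, -0.51, 1.8, 0.2, 1.04, -1.26]), (45, [1.01, 0.38, -0.66, 1.8, 0.26, 1.05, -0.53]), (90, [1.12, 0.41, -0.8, 1.8, 0.34, 1.07, 0.19]), (135, [1.21, 0.46, -0.93, 1.79, 0.41, 1.1, 0.92])]
```

Run:
```python
from h import *
robot.movep((.50,-.36,.40),down(np.pi/2))
im,p,W=wcam(); cv2.imwrite("pics/w1.png",im); np.savez("w1.npz",W=W)
places("wrist",["lens","tripod","lens","tripod","cooler","cooler_badge","cooler_handle"])
robot.movep((.583,-.10,.36),down(np.pi/2))
im,p,W=wcam(); cv2.imwrite("pics/w2.png",im); np.savez("w2.npz",W=W)
places("wrist",["cooler","cooler_badge","cooler_handle","cooler_mouth","cooler","cooler_handle"]); st()
```

```text
wrist lens [([0.5446, -0.4703, 0.2024], 0.75)]
wrist tripod [([0.4962, -0.4871, -0.0], 0.61)]
wrist lens [([0.5446, -0.4703, 0.2024], 0.75)]
wrist tripod [([0.4962, -0.4871, -0.0], 0.61)]
wrist cooler []
wrist cooler_badge [([0.7165, -0.1106, 0.003], 0.66)]
wrist cooler_handle []
wrist cooler [([0.5787, -0.0459, -0.0043], 0.59)]
wrist cooler_badge [([0.552, -0.0568, 0.0473], 0.63)]
wrist cooler_handle [([0.6023, -0.1002, 0.0405], 0.83)]
wrist cooler_mouth [([0.5796, -0.0445, 0.1169], 0.85)]
wrist cooler [([0.5787, -0.0459, -0.0043], 0.59)]
wrist cooler_handle [([0.6023, -0.1002, 0.0405], 0.83)]
t 4.7 pos [ 0.5829 -0.101   0.36  ] F [ 0.2 -0.2 -2.1] w 1.0 gf 0.0
```

View pics/w1.png

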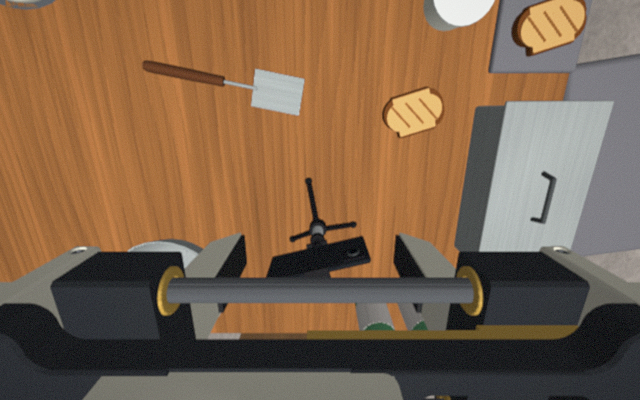

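View pics/w2.png

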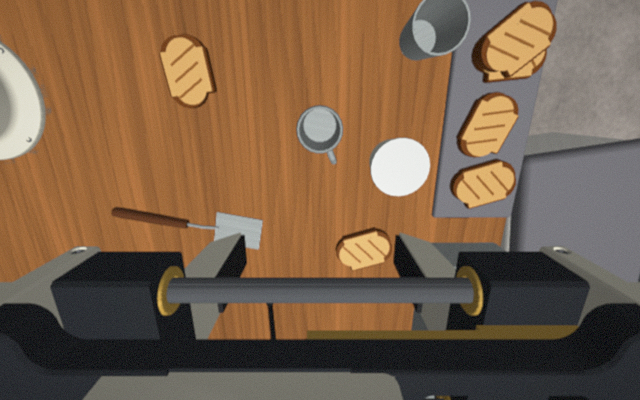

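Run:
```python
import cv2,numpy as np
im=cv2.imread("pics/w1.png")[220:295,250:390]
a=cv2.resize(im,None,fx=5.6,fy=5.6,interpolation=cv2.INTER_CUBIC); a=cv2.convertScaleAbs(a,alpha=2.5,beta=20)
cv2.imwrite("pics/w1c.png",a); print(a.shape)
```

```text
(420, 784, 3)
```

View pics/w1c.png

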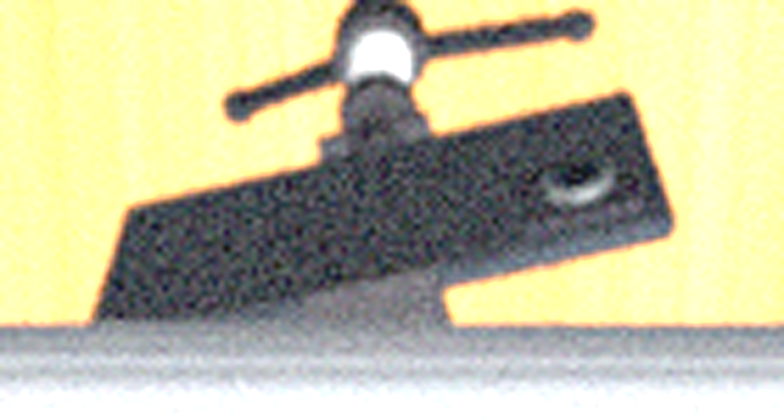

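Run:
```python
from h import *
p=vision.camera_params("wrist"); W=np.load("w1.npz")["W"]
for lz in (.195,.2,.205,.21,.215):
    a,b=[ray(u,lz-.054,p,W) for u in ((273.2,257.1),(362.1,236.8))]; d=b-a
    L=ray((353,252.1),lz,p,W); y=d/np.linalg.norm(d); x=np.cross(y,[0,0,1])
    # expected lens from corners: 75+54 mm along, on the front face
    print(lz,"len",np.linalg.norm(d).round(4),"yaw(y_lens)",np.degrees(np.arctan2(d[1],d[0])).round(2),"lens",L.round(4),"pred",(a+y*.129).round(4))
W=np.load("w2.npz")["W"]; m=ray((320,129),.115,p,W); h=ray((334,160.5),.06,p,W)
print(m,h,np.degrees(np.arctan2(*(h-m)[1::-1])))
```

```text
0.195 len 0.1492 yaw(y_lens) 14.08 lens [ 0.5454 -0.4741  0.195 ] pred [ 0.5464 -0.4808  0.141 ]
0.2 len 0.1474 yaw(y_lens) 14.08 lens [ 0.5448 -0.4714  0.2   ] pred [ 0.5473 -0.478   0.146 ]
0.205 len 0.1456 yaw(y_lens) 14.08 lens [ 0.5442 -0.4687  0.205 ] pred [ 0.5483 -0.4752  0.151 ]
0.21 len 0.1438 yaw(y_lens) 14.08 lens [ 0.5435 -0.466   0.21  ] pred [ 0.5492 -0.4724  0.156 ]
0.215 len 0.142 yaw(y_lens) 14.08 lens [ 0.5429 -0.4633  0.215 ] pred [ 0.5501 -0.4696  0.161 ]
[ 0.58380055 -0.0471299   0.115     ] [ 0.60637135 -0.10075446  0.06      ] -67.17357214637413
```

```bash
cat > e.py <<'E'
from h import *
def crop(im,c,r=50,s=7):
    u,v=int(c[0]),int(c[1]); u0,v0=max(u-r,0),max(v-r,0)
    return cv2.resize(im[v0:v0+2*r,u0:u0+2*r],None,fx=s,fy=s,interpolation=cv2.INTER_CUBIC),(u0,v0)
E
python3 - <<'E'
from e import *
D=down(np.pi/2)
robot.movep((.582,-.132,.27),D); robot.dwell(.2)
im,p,W=wcam(); np.savez("w3.npz",W=W); places("wrist",["cooler","cooler_mouth","cooler_handle","cooler_badge"])
c=proj((.582,-.048,.115),p,W); a,o1=crop(im,c,50,4); cv2.imwrite("pics/w3.png",im)
robot.movep((.519,.270,.29),D); robot.dwell(.2)
im,p,W=wcam(); np.savez("w4.npz",W=W); places("wrist",["slim_can","stout_can","jar","squeeze"])
c2=proj((.519,.354,.134),p,W); b,o2=crop(im,c2,50,4); cv2.imwrite("pics/w4.png",im)
n=min(a.shape[0],b.shape[0]); cv2.imwrite("pics/c34.png",np.hstack([a[:n],b[:n]])); print(c,o1,c2,o2,a.shape,b.shape); st()
E
```

```text
wrist cooler [([0.5797, -0.0471, -0.0016], 0.94), ([0.3271, -0.2335, -0.0002], 0.26)]
wrist cooler_mouth [([0.5799, -0.0443, 0.119], 0.61)]
wrist cooler_handle [([0.6035, -0.1033, 0.0438], 0.71)]
wrist cooler_badge [([0.5524, -0.0588, 0.0475], 0.97)]
wrist slim_can [([0.5188, 0.3567, -0.0026], 0.67)]
wrist stout_can [([0.5934, 0.2213, 0.0007], 0.7)]
wrist jar [([0.5881, 0.2231, 0.0008], 0.7)]
wrist squeeze [([0.6581, 0.3647, 0.0036], 0.95)]
[317.381137   108.13597645] (267, 58) [318.52310045 105.59019147] (268, 55) (400, 400, 3) (400, 400, 3)
t 7.58 pos [0.5191 0.2697 0.29  ] F [ 0.7  0.2 -0.3] w 0.997 gf 0.0
```

View pics/c34.png

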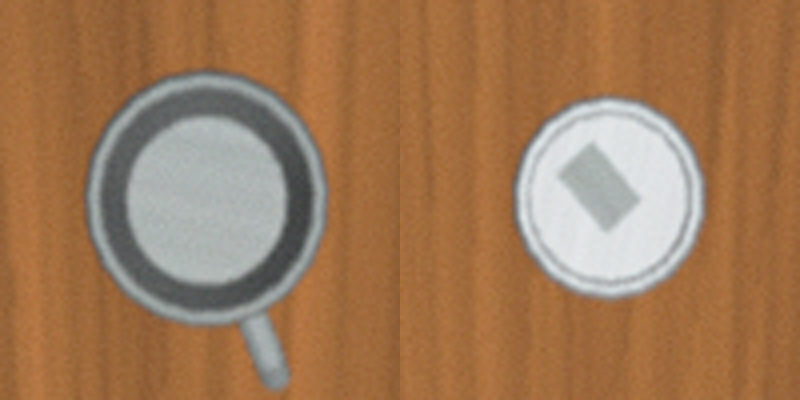

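Run:
```python
from h import *
p=vision.camera_params("wrist")
W=np.load("w3.npz")["W"]; m=ray((318.75,107.5),.115,p,W); f=ray((318.75,108),.006,p,W); h=ray((267+277/4,58+381/4),.05,p,W)
d=h-m; print("mouth",m,"floor",f,"yaw",np.degrees(np.arctan2(d[1],d[0]))+90,np.hypot(*d[:2]))
W=np.load("w4.npz")["W"]; print("can",ray((320.2,104.4),.134,p,W))
```

```text
mouth [ 0.58344639 -0.04735834  0.115     ] floor [ 0.58340789 -0.0478836   0.006     ] yaw 21.935276043590704 0.06264061185337008
can [0.52076   0.3551791 0.134    ]
```

Run:
```python
from h import *
D=down(np.pi/2)
robot.movep((.521,.355,.24),D); robot.movel((.521,.355,.114),vel=.12); st()
jaws.set_gripper(0.3,25); robot.dwell(.2); st()
robot.movel((.521,.355,.33),vel=.2); st()
robot.movel((.5835,-.0475,.33),vel=.25); robot.dwell(.2); st()
im,p,W=wcam(); cv2.imwrite("pics/w5.png",im)
im=vision.capture("scene"); cv2.imwrite("pics/s5.png",im)
q=vision.camera_params("scene"); c=np.array(q["R"])@[.5835,-.0475,.2]+q["t"]; u=q["fx"]*c[0]/c[2]+q["cx"]; v=q["fy"]*c[1]/c[2]+q["cy"]
a=cv2.resize(im[int(v)-55:int(v)+65,int(u)-60:int(u)+60],(480,480),interpolation=cv2.INTER_CUBIC); cv2.imwrite("pics/s5c.png",a)
```

```text
t 9.25 pos [0.5214 0.3556 0.1149] F [-0.5  0.3 -0.1] w 0.998 gf 0.0
t 10.16 pos [0.521 0.355 0.114] F [ 0.1 -0.4 -0.1] w 0.569 gf 25.0
t 11.39 pos [0.5206 0.3543 0.3286] F [ 0.   0.2 -1.8] w 0.567 gf 25.0
t 13.38 pos [ 0.5835 -0.0464  0.3301] F [-0.4  0.7 -1.7] w 0.568 gf 25.0
```

View pics/s5c.png

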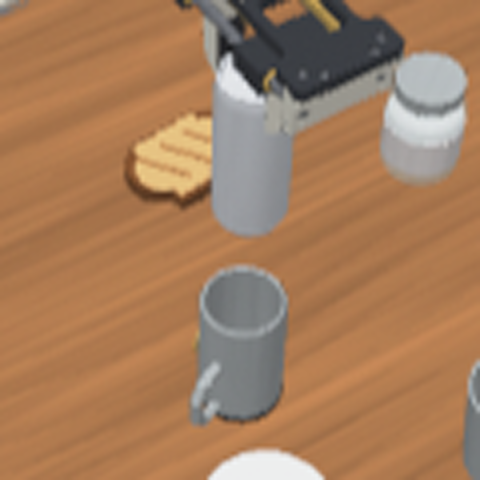

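Run:
```python
from h import *
robot.movel((.5835,-.0475,.238),vel=.12); robot.dwell(.2); st()
hit=robot.movel((.5835,-.0475,.215),vel=.04,threshold=6); print(hit); st()
if not hit:
    hit=robot.movel((.5835,-.0475,.121),vel=.06,threshold=8); print(hit); st()
im=vision.capture("scene"); cv2.imwrite("pics/s6.png",im); cv2.imwrite("pics/s6c.png",cv2.resize(im[150:270,260:400],(700,600),interpolation=cv2.INTER_CUBIC))
```

```text
t 14.59 pos [ 0.584  -0.0475  0.2388] F [ 0.3 -0.2 -1.2] w 0.564 gf 25.0
False
t 15.32 pos [ 0.5836 -0.0474  0.215 ] F [-0.2  0.2 -1.6] w 0.566 gf 25.0
False
t 17.03 pos [ 0.5838 -0.0475  0.1214] F [ 0.9 -0.1 -1.6] w 0.569 gf 25.0
```

View pics/s6c.png

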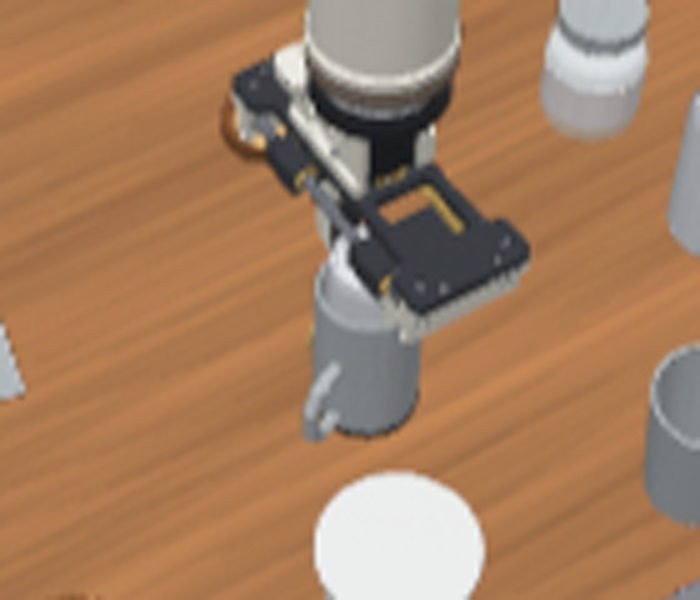

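Run:
```python
from e import *
robot.movel((.5835,-.0475,.118),vel=.03,threshold=4); st()
jaws.set_gripper(1.0); st()
robot.movel((.5835,-.0475,.26),vel=.2)
robot.movel((.5835,-.1315,.28),vel=.2); robot.dwell(.2)
im,p,W=wcam(); np.savez("w7.npz",W=W); places("wrist",["slim_can","cooler","cooler_handle","cooler_badge"])
c=proj((.5835,-.0475,.115),p,W); a,o=crop(im,c,50,6); cv2.imwrite("pics/w7c.png",a); print(o); st()
```

```text
t 17.33 pos [ 0.5846 -0.0473  0.1196] F [-1.1  0.4  7.8] w 0.566 gf 25.0
t 18.15 pos [ 0.5835 -0.0475  0.118 ] F [-0.5 -0.2 -0.3] w 1.0 gf 0.0
wrist slim_can [([0.5871, -0.0465, 0.0037], 0.97)]
wrist cooler [([0.4915, -0.4858, -0.0011], 0.19)]
wrist cooler_handle [([0.6069, -0.0977, 0.0403], 0.59)]
wrist cooler_badge []
(269, 59)
t 20.04 pos [ 0.5835 -0.1309  0.28  ] F [-0.  -0.2 -0.3] w 0.998 gf 0.0
```

View pics/w7c.png

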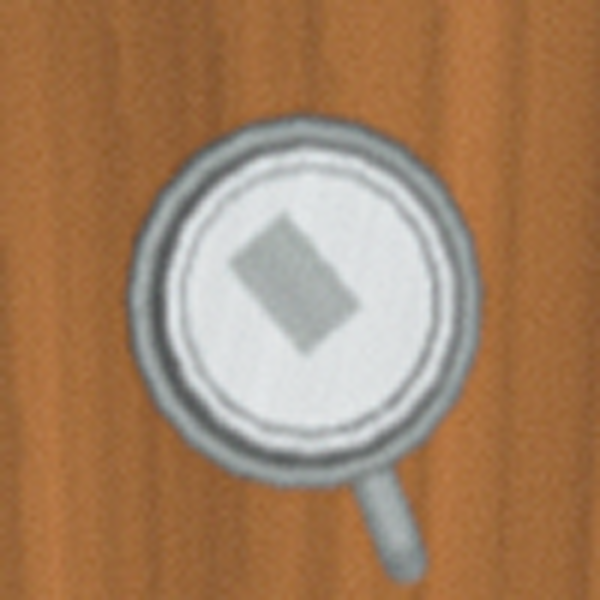

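Run:
```python
from h import *
p=vision.camera_params("wrist"); W=np.load("w7.npz")["W"]
m=ray((319.8,109),.115,p,W); h=ray((336.5,154.8),.05,p,W); d=h-m; yaw=np.arctan2(d[1],d[0])+np.pi/2
print(m,np.degrees(yaw))
m[0]=np.clip(m[0],.578,.589)
robot.movel((m[0],m[1],.20),vel=.2)
print(robot.movel((m[0],m[1],.082),vel=.1,threshold=8)); st()
jaws.set_gripper(.4,45); robot.dwell(.2); st()
print(robot.movel((m[0],m[1],.222),vel=.12)); st()
look=np.array([-np.sin(np.radians(14)),np.cos(np.radians(14))]); t=np.array([.5455,-.469])+.2*look
psi=np.pi/2+np.radians(104)-yaw
Z=.205-.07+.082
robot.movel((t[0],t[1],Z),down(psi),vel=.12); robot.dwell(.4); st()
places("scene",[]); im=vision.capture("scene"); cv2.imwrite("pics/s8.png",im)
places("scene",["cooler_badge","cooler_handle","cooler","slim_can","lens"])
im=vision.capture("top"); cv2.imwrite("pics/t8.png",im); places("top",["cooler_badge","cooler_handle","cooler","slim_can"])
cv2.imwrite("pics/s8c.png",cv2.resize(cv2.imread("pics/s8.png")[140:320,120:340],(733,600),interpolation=cv2.INTER_CUBIC))
print(t,Z); st()
```

```text
[ 0.58341444 -0.04719713  0.115     ] 20.992681593129348
False
t 22.11 pos [ 0.584  -0.0472  0.0827] F [0.  0.2 0.1] w 0.998 gf 0.0
t 22.85 pos [ 0.5832 -0.0472  0.0821] F [-2.7 -0.9  3.6] w 0.714 gf 45.0
False
t 24.17 pos [ 0.5828 -0.0473  0.2211] F [ 0.1 -0.3 -3.4] w 0.72 gf 45.0
t 26.75 pos [ 0.4972 -0.2749  0.217 ] F [ 0.7 -0.4 -2.5] w 0.718 gf 45.0
scene cooler_badge [([0.5042, -0.3083, 0.1799], 0.58), ([0.3686, 0.039, 0.0026], 0.49)]
scene cooler_handle [([0.49, -0.4864, 0.0014], 0.4)]
scene cooler [([0.4984, -0.2769, 0.1382], 0.62)]
scene slim_can []
scene lens [([0.5448, -0.4721, 0.2047], 0.73), ([0.6681, -0.287, -0.0022], 0.17)]
top cooler_badge [([0.5087, -0.3081, 0.1791], 0.61), ([0.496, -0.2741, 0.2497], 0.19)]
top cooler_handle [([0.5555, -0.2581, 0.1822], 0.64), ([0.7144, -0.1094, 0.003], 0.41)]
top cooler [([0.4978, -0.2745, 0.1372], 0.53)]
top slim_can [([0.4989, -0.2734, 0.1385], 0.53), ([0.593, 0.2184, 0.0035], 0.23)]
[ 0.49711562 -0.27494085] 0.21699999999999997
t 27.3 pos [ 0.4971 -0.2749  0.217 ] F [ 0.3 -0.3 -3. ] w 0.716 gf 45.0
```

View pics/s8c.png

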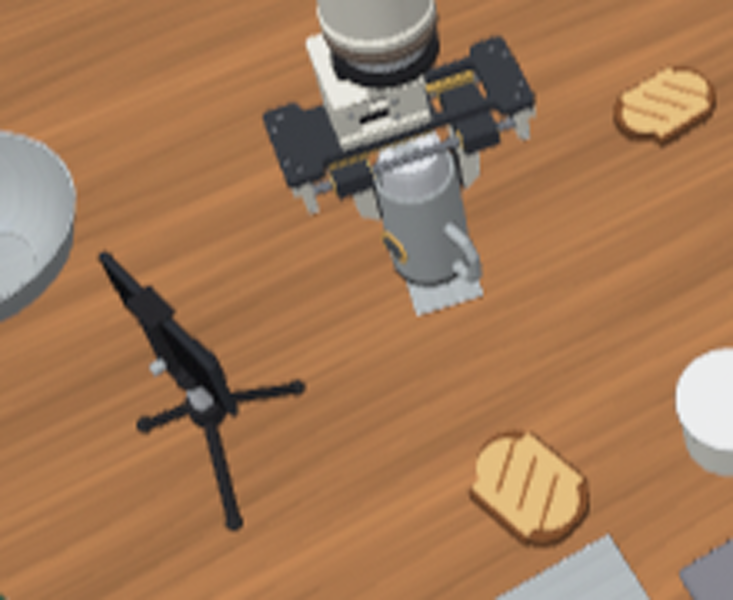

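```bash
python3 -c "
from station import *
print(job.hand_in())"
```

```text
the job is handed in; nothing more can be done
None
```

The job is handed in, no verdict came back: the slim can was lowered onto the cooler's floor, and the arm is still holding the cooler about 20 cm in front of the lens, with my last measurements putting it within a few millimetres of the picture's centre and the badge within about 3° of square.

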